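# Scrape the clay chips off the work board into the scrap tray

## Robot

A 7-joint arm with a two-finger parallel gripper is mounted at the origin on the work surface. World frame = base frame: x ahead of the robot, y to its left, z up, the work surface at z = 0. Lengths are in m, angles in rad, forces in N, time in s.
With the tool pointing down it reaches from about 0.4 to 0.875 m from the base axis. Payload 19.3 kg.
Tool frame: the origin (TCP) lies on the centre line of the jaws, within the pads' length; the fingertips stand 14 mm ahead of it and the grasp point (between the pads) lies 5 mm behind it; z points along the fingers, y is the line along which they close (so a half turn about z gives the same grasp; the last joint's range is limited). The gripper opens to 85 mm and grips with 20 to 120 N. Pads are 22 mm wide; open, the fingers measure 114 mm over their backs; the gripper's body (76 mm by 85 mm) begins 54 mm behind the grasp point. The pads swing forward as they close: fully open they stand 13 mm farther back than shut.
Start: joints at [1.244, 0.521, -0.036, 1.599, 0.021, 1.021, -0.113], TCP at [0.159, -0.605, 0.213] pointing down, gripper open.
Joint ranges: [-2.91, 2.91], [-0.3, 2.13], [-1.5, 1.42], [0.17, 2.43], [-1.26, 4.41], [0.16, 1.93], [-2.52, 2.52]. Speed limits (rad/s): [1.89, 1.89, 2.39, 2.39, 3.01, 3.01, 3.01].

## Interface

Orientations are given as [roll, pitch, yaw] about the fixed x, y, z axes, in that order (R = Rz(yaw) Ry(pitch) Rx(roll)).
In Python, from workcell import bot, grab_frame, regions_of gives the robot as it stands. The module is installed in compiled form; this text tells all that it offers.
- The arm moves only by the tool play_rows, never from a script. Its argument "plan" is a list of rows, each a list of 3 entries, a list of its own where there are three numbers: the shift along the tool's x, y, z in units of 2.5 cm (1.0 is 2.5 cm), then the turn, a rotation vector about the tool's x, y, z in units of 0.15 rad (1.0 is 0.15 rad), then the closure, from -1 (fully open) to 1 (shut). In form: [[[tx, ty, tz], [rx, ry, rz], jaw], ...]. A call has 1 to 20 rows; each row shifts and turns the commanded pose from where the row before left it, along the tool's axes as they then stand; what a row does not reach is not made up. A row lasts 1/8 s, in which the tool goes at most 62.5 mm and 10.7 degrees, less where a joint would pass 70% of its speed; a pose out of reach is approached as far as the arm can. A call with a number of a shift or a turn outside -1 to 1 is refused whole. A call with a gripper value outside its range is refused whole. The fingers move at their own pace and stop on an object; "newtons" is the grip in N (left out, the last holds). Time passes only in rows, so rows that do not move let the fingers close. It gives the time, the measured TCP pose, the force, the opening and the grip force at its end, in the units of the state.
- bot.observe(): the state, without advancing time (a new reading comes with each control period).
- grab_frame(name): name is "scene" or "top" or "wrist"; returns a dict with "pixels" (420x560x3 uint8, red, green, blue), "depth" (420x560 float32, m along the optical axis (not along the pixel's ray), 0 where there is no reading), "camera_matrix" (3x3 intrinsics, pixels), "R" (3x3) and "t" (3): a world point X has camera coordinates R X + t. Camera axes: x right, y down, z forward; pixel columns grow to the right and rows downward; lengths in m; the calibration is good to about 2 mm. The wrist camera is an equidistant fisheye: a pixel r from the principal point sees the ray r / f radians off the axis. A picture is of the moment at which its call begins.
- bot.job_done(): hands the job in; it is judged then, once.
Trained networks look in the newest picture that a camera, given by its name, has taken for a name from the list of things; names that differ only in an ending like _2 or _b are one class to them, and where a whole thing is asked for, a point or a joint stands for the part that bears it (a point fixed in the world has none). Each returns a list of dicts, best first, with "p" (0 to 1); they miss things now and then, are a little off and sometimes report something else, mostly with a low value. They report only what shows in the picture. A call takes as long as a camera call.
- regions_of(thing, camera): "mask" (420x560 bool, what is visible of it) and "box" ([left, top, right, bottom] in pixels, round what is visible of it).
The state is a dict: "clock": time; "qpos": joint angles; "qd": joint speeds; "joint_efforts": joint torques, N m; "position": TCP position; "tool_rot": TCP orientation; "force": force on the tool from outside, world axes, zero at the start; "moment": the same for the moment, N m; "grip_width": finger opening in m; "finger_force": force on a finger pad.
Only numpy, scipy, OpenCV 4.12 (cv2) and the standard library are available. Lean on these libraries where they do the work, as an engineer would, in place of code of your own. Each camera call takes 0.05 s, during which the arm holds its last target. There are 200 camera calls.

## Task

Take the hand scraper and wipe all four clay chips off the brown work board into the open scrap tray that stands against one end of it; move the chips only with the scraper, not with the gripper. Then set the scraper down upright on the bare table and let go of it. Leave the glaze jar beside the board where it stands.

Things in the scene. Friction and masses are not known exactly. Their poses are not given: they have to be found in the camera images.
- scraper: Hand scraper standing on the table left or right of the board: black rubber foot 150 mm long (its x) x 32 mm thick (its y) x 24 mm high, on it a pale wooden grip block 120 mm long x 26 mm thick, top 71 mm above the table. About 0.3 kg. Origin at the middle of the foot's underside; x along its length, z up. Grip it across the 26 mm, fingers above the foot.
- board: Fixed block with a brown top, 220 mm (its x) x 240 mm (its y), flat top 50 mm above the table. Along its x sides run wooden lips 15 mm wide, 12 mm high, with a channel 190 mm wide between them; both y ends are open. Origin at the middle of the underside; y along the channel, z up. The tray stands 3 mm off one y end, a stack of bats off the other.
- tray: Fixed open grey plastic scrap tray 220 mm (its x) x 120 mm (its y), 45 mm high, walls and floor 5 mm. Its axes are parallel to the board's; it stands at either the +y or the -y end of the board, its centre 183 mm from the board's. Origin at the middle of its underside.
- bats: Fixed stack of four plaster bats (flat slabs), 212 x 114 mm and 41 mm high, at the end of the board away from the tray; not a place for chips. Origin at the middle of the underside.
- chip0: One of the four loose chips: a jagged flat shard of hard white fired clay, about 50 x 40 mm and 14 mm thick (no point of it is more than 30 mm from its origin in plan). Origin at the middle of its underside, z up while it lies flat.
- chip1: One of the four loose chips: a jagged flat shard of hard white fired clay, about 50 x 40 mm and 14 mm thick (no point of it is more than 30 mm from its origin in plan). Origin at the middle of its underside, z up while it lies flat.
- chip2: One of the four loose chips: a jagged flat shard of hard white fired clay, about 50 x 40 mm and 14 mm thick (no point of it is more than 30 mm from its origin in plan). Origin at the middle of its underside, z up while it lies flat.
- chip3: One of the four loose chips: a jagged flat shard of hard white fired clay, about 50 x 40 mm and 14 mm thick (no point of it is more than 30 mm from its origin in plan). Origin at the middle of its underside, z up while it lies flat.
- glaze_jar: Round glaze jar with a white lid, 88 mm across and 106 mm high, standing on the side of the board where the scraper is not. Origin at the middle of its underside. To be left where it is.

How it is judged:
On the way, in this order (a step that is already met when the one before it is completed fails the run):
1. the scraper is brought down onto the board's top (its foot less than 12 mm above it) (x of scraper in the frame of board between -0.12 and 0.12 m and y of scraper in the frame of board between -0.14 and 0.14 m and z of scraper in the frame of board between 0.04 and 0.062 m), for 0.1 s.
2. all four chips lie in the tray, below its rim (x of chip0 in the frame of tray between -0.11 and 0.11 m and y of chip0 in the frame of tray between -0.06 and 0.06 m and z of chip0 in the frame of tray between -0.005 and 0.036 m and x of chip1 in the frame of tray between -0.11 and 0.11 m and y of chip1 in the frame of tray between -0.06 and 0.06 m and z of chip1 in the frame of tray between -0.005 and 0.036 m and x of chip2 in the frame of tray between -0.11 and 0.11 m and y of chip2 in the frame of tray between -0.06 and 0.06 m and z of chip2 in the frame of tray between -0.005 and 0.036 m and x of chip3 in the frame of tray between -0.11 and 0.11 m and y of chip3 in the frame of tray between -0.06 and 0.06 m and z of chip3 in the frame of tray between -0.005 and 0.036 m), for 0.2 s.
At the end, for the whole second after the job is handed in: All four chips rest in the tray (origins within its 220 x 120 mm outline, under 36 mm above its underside); the scraper stands at rest on its foot on the bare table (under 12 mm above it, leaning under 0.12 rad, over 70 mm from the tray's centre) (all of step 2 and linear speed of each of chip0, chip1, chip2, chip3 below 0.03 m/s and height (world z) of scraper below 0.012 m and angle between scraper's own z axis and vertical below 0.12 rad and linear speed of scraper below 0.02 m/s and horizontal distance between scraper and tray above 0.07 m); the robot touches nothing.
It fails at once if the gripper touches a chip with more than 1 N (contact force between any of the fingers, the arm and chip0 above 1 N or contact force between any of the fingers, the arm and chip1 above 1 N or contact force between any of the fingers, the arm and chip2 above 1 N or contact force between any of the fingers, the arm and chip3 above 1 N).
It fails at once if the glaze jar is shifted by more than 25 mm (distance of glaze_jar from where it was at the start of the episode above 0.025 m).
It also fails if it takes over 58 s, if anything falls off the work surface, if the arm or the gripper's body presses on something with over 40 N, if the wrist force passes 120 N, or if a joint passes its speed limit or range.

## Working session

There is one attempt and no reset: what is moved stays moved. The work goes in short steps, Python scripts to look and compute and a tool call to move; the robot and the scene stay as the last step left them, time stands still between calls to the robot, and variables do not carry over. Pictures are saved under pics/ and viewed, at most 10 in all, crops included, and the job is handed in when it is done.

Besides the shell and the picture viewer there is one more tool, called after ">>>" by a JSON object that holds its "api" and its "payload". play_rows: Moves the arm, as the interface text tells. Its arguments: {"type":"object","properties":{"plan":{"type":"array"},"newtons":{"type":"number"}},"required":["plan"]}

```bash
mkdir -p pics; cat > h.py <<'E'
import numpy as np, cv2
from workcell import bot, grab_frame, regions_of
def cloud(f):
    K=f["camera_matrix"];d=f["depth"].astype(float)
    v,u=np.mgrid[:d.shape[0],:d.shape[1]]
    P=np.stack([(u-K[0,2])/K[0,0]*d,(v-K[1,2])/K[1,1]*d,d],-1)
    return (P-f["t"])@f["R"]
def find(names,cam,f):
    W=cloud(f);out={}
    for n in names:
        for r in regions_of(n,cam)[:4]:
            m=r["mask"]&(f["depth"]>0)
            if m.sum()<20: continue
            p=W[m];z=np.percentile(p[:,2],90);t=p[p[:,2]>z-.006]
            (c,s,a)=cv2.minAreaRect((t[:,:2]*1000).astype(np.float32))
            print(n,round(r["p"],2),r["box"],"n",m.sum(),"ztop",z.round(4),"med",np.median(t,0).round(3),"rect",np.round(c,1),np.round(s,1),round(a,1))
E
python3 - <<'E'
from h import *
for c in("top","scene"):
    f=grab_frame(c);cv2.imwrite(f"pics/{c}0.png",f["pixels"][:,:,::-1])
    print(c,f["R"].round(2).tolist(),f["t"]);find(["scraper","board","tray","bats","chip0","glaze_jar"],c,f)
s=bot.observe();print(s["clock"],s["position"],s["tool_rot"],s["grip_width"])
E
```

```text
top [[-0.02, -1.0, -0.01], [-0.99, 0.02, -0.14], [0.14, 0.0, -0.99]] [0.01191933 0.55172844 1.07505749]
scraper 0.73 [95.4, 218.4, 134.0, 283.6] n 1233 ztop 0.0719 med [0.467 0.407 0.07 ] rect [467.8 407.8] [ 26.4 119.1] 66.6
board 0.87 [223.7, 154.7, 329.4, 250.7] n 7793 ztop 0.0614 med [0.543 0.014 0.062] rect [578.1  13.5] [221.1 237.7] 2.3
tray 0.95 [177.5, 161.8, 227.8, 250.2] n 4353 ztop 0.0424 med [0.561 0.199 0.044] rect [570.8 196.3] [220.4 121.1] 2.3
tray 0.44 [284.4, 217.2, 299.1, 235.2] n 279 ztop 0.0666 med [ 0.517 -0.022  0.064] rect [517.2 -21.4] [54. 36.] 17.2
bats 0.84 [322.7, 154.5, 374.3, 241.4] n 3917 ztop 0.0441 med [ 0.583 -0.168  0.042] rect [ 584.6 -168.5] [205.5 108.4] 2.7
chip0 0.82 [247.1, 214.0, 263.9, 229.9] n 270 ztop 0.0666 med [0.523 0.052 0.064] rect [524.2  57.1] [48.  41.3] 88.8
chip0 0.81 [240.5, 176.2, 267.1, 195.8] n 269 ztop 0.0666 med [0.615 0.061 0.064] rect [614.7  59.3] [41.2 44.6] 33.1
chip0 0.59 [276.7, 166.5, 298.4, 185.8] n 291 ztop 0.0669 med [ 0.638 -0.022  0.064] rect [637.9 -21.6] [48.7 42.3] 36.4
chip0 0.51 [283.6, 216.2, 295.2, 233
[... 822 characters left out ...]
.9, 183.2, 297.8, 198.6] n 222 ztop 0.066 med [0.528 0.053 0.064] rect [526.1  58.3] [43.4 49.1] 11.2
chip0 0.55 [309.5, 194.0, 325.7, 209.6] n 233 ztop 0.0657 med [0.619 0.059 0.064] rect [619.3  60.7] [42.5 46.2] 39.2
chip0 0.55 [253.1, 193.1, 273.7, 212.3] n 213 ztop 0.0659 med [ 0.522 -0.023  0.064] rect [520.9 -22.2] [51.  36.3] 13.9
chip0 0.53 [289.5, 212.7, 314.2, 232.6] n 302 ztop 0.0658 med [ 0.642 -0.022  0.065] rect [639.1 -19.4] [46.9 48.1] 40.9
glaze_jar 0.82 [86.3, 268.3, 141.1, 338.7] n 3301 ztop 0.1071 med [ 0.541 -0.436  0.106] rect [ 536.8 -434.3] [86.5 87.1] 83.9
0.7 [ 0.15870462 -0.60449721  0.21288738] [-3.14155504e+00  1.81814245e-05  2.56774821e-01] 0.08552441430522059
```

```bash
cd pics; python3 -c "
import cv2,numpy as np
cv2.imwrite('both.png',cv2.resize(np.hstack([cv2.imread('top0.png'),cv2.imread('scene0.png')]),(800,300)))"
```

```text
(no output)
```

View pics/top0.png

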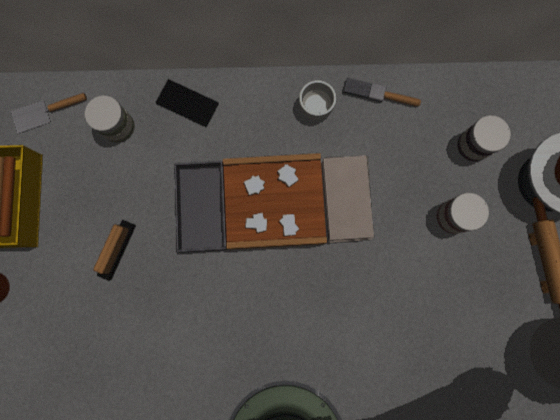

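The top view shows the tray at world +y (about 200,207), the bats at -y (348,198) and the scraper at (112,250). The chips are at (255,186), (288,175), (258,222) and (289,225), and the jar is at (463,213). Next I swing the arm along an arc to the scraper.

>>> {"api": "play_rows", "payload": {"plan": [[[1,0,-1],[0,0,-0.265],-1],[[1,0,-1],[0,0,-0.265],-1],[[1,0,0],[0,0,-0.265],-1],[[1,0,0],[0,0,-0.265],-1],[[1,0,0],[0,0,-0.265],-1],[[1,0,0],[0,0,-0.265],-1],[[1,0,0],[0,0,-0.265],-1],[[1,0,0],[0,0,-0.265],-1],[[1,0,0],[0,0,-0.265],-1],[[1,0,0],[0,0,-0.265],-1],[[1,0,0],[0,0,-0.265],-1],[[1,0,0],[0,0,-0.265],-1],[[1,0,0],[0,0,-0.265],-1],[[1,0,0],[0,0,-0.265],-1],[[1,0,0],[0,0,-0.265],-1],[[1,0,0],[0,0,-0.265],-1],[[1,0,0],[0,0,-0.265],-1],[[1,0,0],[0,0,-0.265],-1],[[1,0,0],[0,0,-0.265],-1],[[1,0,0],[0,0,-0.265],-1]]}}

```text
clock: 3.2
position: [0.5518, -0.3145, 0.2629]
tool_rot: [-3.142, 0.0, 1.054]
force: [0.1, -0.3, -0.6]
grip_width: 0.0854
finger_force: 0.0
```

>>> {"api": "play_rows", "payload": {"plan": [[[1,0,0],[0,0,-0.265],-1],[[1,0,0],[0,0,-0.265],-1],[[1,0,0],[0,0,-0.265],-1],[[1,0,0],[0,0,-0.265],-1],[[1,0,0],[0,0,-0.265],-1],[[1,0,0],[0,0,-0.265],-1],[[1,0,0],[0,0,-0.265],-1],[[1,0,0],[0,0,-0.265],-1],[[1,0,0],[0,0,-0.265],-1],[[1,0,0],[0,0,-0.265],-1],[[1,0,0],[0,0,-0.265],-1],[[1,0,0],[0,0,-0.265],-1],[[1,0,0],[0,0,-0.265],-1],[[1,0,0],[0,0,-0.265],-1],[[1,0,0],[0,0,-0.265],-1],[[1,0,0],[0,0,-0.265],-1],[[1,0,0],[0,0,-0.265],-1],[[1,0,0],[0,0,-0.265],-1],[[1,0,0],[0,0,-0.265],-1],[[1,0,0],[0,0,-0.265],-1]]}}

```text
clock: 5.7
position: [0.6192, 0.1678, 0.2629]
tool_rot: [3.142, -0.0, 1.849]
force: [-0.2, -0.6, 0.4]
grip_width: 0.0852
finger_force: 0.0
```

>>> {"api": "play_rows", "payload": {"plan": [[[1,0,0],[0,0,-0.265],-1],[[1,0,0],[0,0,-0.265],-1],[[1,0,0],[0,0,-0.265],-1],[[1,0,0],[0,0,-0.265],-1],[[1,0,0],[0,0,-0.265],-1],[[1,0,0],[0,0,-0.265],-1],[[1,0,0],[0,0,-0.265],-1],[[1,0,0],[0,0,-0.265],-1],[[1,0,0],[0,0,-0.265],-1],[[1,0,0],[0,0,-0.265],-1],[[0,0,0],[0,0,-0.8],-1],[[0,0,0],[0,0,-0.8],-1],[[0,0,0],[0,0,-0.8],-1],[[0,0,0],[0,0,-0.6],-1]]}}

```text
clock: 7.45
position: [0.51, 0.39, 0.2629]
tool_rot: [3.142, -0.0, 2.699]
force: [-0.1, 0.6, -0.7]
grip_width: 0.0856
finger_force: 0.0
```

```bash
cat >> h.py <<'E'
from scipy.spatial.transform import Rotation as Ro
def togo(xyz,yaw):
    s=bot.observe();R=Ro.from_euler("xyz",s["tool_rot"])
    d=R.inv().apply(np.array(xyz)-s["position"])/.025
    w=(R.inv()*Ro.from_euler("xyz",[np.pi,0,yaw])).as_rotvec()/.15
    print("t",round(s["clock"],2),"pos",np.round(s["position"],4),"rot",np.round(s["tool_rot"],3),"q7",np.round(s["qpos"][6],2),"grip",round(s["grip_width"],4));print("units",d.round(2),w.round(2))
E
python3 - <<'E'
from h import *
f=grab_frame("top");find(["scraper"],"top",f)
f=grab_frame("scene");find(["scraper"],"scene",f)
f=grab_frame("wrist");cv2.imwrite("pics/w1.png",f["pixels"][:,:,::-1])
togo([.470,.408,.053],np.radians(156))
E
```

```text
scraper 0.54 [119.8, 221.4, 132.4, 234.7] n 126 ztop 0.0394 med [0.517 0.375 0.049] rect [484.7 274.2] [242.2   5.7] 72.1
scraper 0.73 [332.2, 121.5, 366.9, 165.3] n 836 ztop 0.0712 med [0.475 0.404 0.071] rect [471.7 409.2] [ 30.6 119.3] 66.0
t 7.7 pos [0.5102 0.3896 0.2629] rot [-3.142  0.     2.693] q7 0.03 grip 0.0856
units [ 1.77 -0.04  8.4 ] [-0.   0.  -0.2]
```

View pics/w1.png

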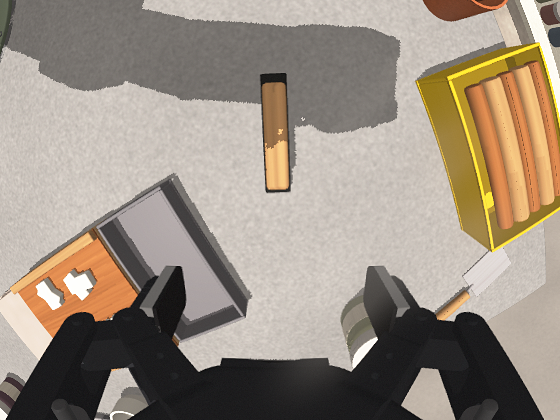

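The wrist view shows the scraper centred between the jaws (275,130), with nothing in the way. I descend and grip it.

>>> {"api": "play_rows", "payload": {"plan": [[[0.9,0,0.5],[0,0,-0.1],-1],[[0.87,-0.04,1],[0,0,-0.1],-1],[[0,0,1],[0,0,0],-1],[[0,0,1],[0,0,0],-1],[[0,0,1],[0,0,0],-1],[[0,0,1],[0,0,0],-1],[[0,0,1],[0,0,0],-1],[[0,0,0.8],[0,0,0],-1],[[0,0,0.7],[0,0,0],-1],[[0,0,0.6],[0,0,0],-1],[[0,0,0],[0,0,0],-1]], "newtons": 70}}

```text
clock: 9.07
position: [0.4696, 0.4071, 0.047]
tool_rot: [-3.14, -0.001, 2.724]
force: [-0.1, 0.1, 0.2]
grip_width: 0.0855
finger_force: 0.0
```

>>> {"api": "play_rows", "payload": {"plan": [[[0,0,0],[0,0,0],1],[[0,0,0],[0,0,0],1],[[0,0,0],[0,0,0],1],[[0,0,0],[0,0,0],1],[[0,0,0],[0,0,0],1],[[0,0,0],[0,0,0],1],[[0,0,0],[0,0,0],1],[[0,0,0],[0,0,0],1]], "newtons": 70}}

```text
clock: 10.07
position: [0.4704, 0.4077, 0.0486]
tool_rot: [3.14, 0.001, 2.724]
force: [-0.5, 0.4, 6.6]
grip_width: 0.0233
finger_force: 68.4
```

>>> {"api": "play_rows", "payload": {"plan": [[[0,0,-0.5],[0,0,0],1],[[0,0,-0.8],[0,0,0],1],[[0,0,-0.8],[0,0,-0.61],1],[[0,0,-0.8],[0,0,-0.61],1],[[0,0,-0.8],[0,0,-0.61],1],[[0,0,-0.6],[0,0,-0.61],1],[[0,0,0],[0,0,-0.61],1],[[0,0,0],[0,0,0],1]]}}

```text
clock: 11.08
position: [0.4701, 0.4072, 0.1565]
tool_rot: [3.141, 0.0, -3.102]
force: [0.2, 0.0, -3.0]
grip_width: 0.0229
finger_force: 69.0
```

```bash
python3 - <<'E'
from h import *
f=grab_frame("scene");find(["scraper"],"scene",f);cv2.imwrite("pics/s2.png",cv2.resize(f["pixels"][60:280,180:460,::-1],(700,550)))
togo([.596,-.085,.15],3.182)
E
```

```text
scraper 0.9 [326.9, 87.6, 376.4, 126.9] n 1182 ztop 0.1778 med [0.483 0.399 0.178] rect [470.2 401. ] [119.7  37.7] 6.3
t 11.18 pos [0.47   0.4071 0.1559] rot [ 3.142  0.    -3.104] q7 0.31 grip 0.0229
units [ -4.29 -19.86   0.23] [ 0.    0.   -0.02]
```

View pics/s2.png

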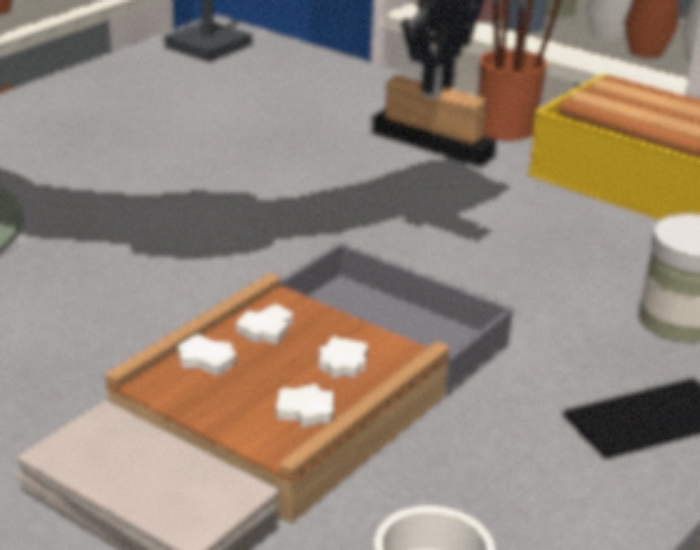

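The scraper hangs level in the jaws (about 435,115 in the crop), and all four chips are still on the board. I carry it over the bats end of the channel, centred.

>>> {"api": "play_rows", "payload": {"plan": [[[-0.19,-1,0],[0,0,0],1],[[-0.19,-1,0],[0,0,0],1],[[-0.19,-1,0],[0,0,0],1],[[-0.19,-1,0],[0,0,0],1],[[-0.19,-1,0],[0,0,0],1],[[-0.19,-1,0],[0,0,0],1],[[-0.19,-1,0],[0,0,0],1],[[-0.19,-1,0],[0,0,0],1],[[-0.19,-1,0],[0,0,0],1],[[-0.19,-1,0],[0,0,0],1],[[-0.19,-1,0],[0,0,0],1],[[-0.19,-1,0],[0,0,0],1],[[-0.19,-1,0],[0,0,0],1],[[-0.19,-1,0],[0,0,0],1],[[-0.19,-1,0],[0,0,0],1],[[-0.19,-1,0],[0,0,0],1],[[-0.19,-1,0],[0,0,0],1],[[-0.19,-1,0],[0,0,0],1],[[-0.19,-1,0],[0,0,0],1],[[-0.19,-0.9,0],[0,0,0],1]]}}

```text
clock: 13.68
position: [0.5849, -0.0869, 0.1556]
tool_rot: [-3.141, -0.0, -3.104]
force: [0.3, 0.5, -2.6]
grip_width: 0.0228
finger_force: 69.2
```

```bash
python3 - <<'E'
from h import *
f=grab_frame("scene");find(["scraper","chip0"],"scene",f)
togo([.582,-.085,.103],3.182)
E
```

```text
scraper 0.89 [231.0, 170.3, 293.9, 222.6] n 1731 ztop 0.1778 med [ 0.606 -0.092  0.178] rect [583.7 -90.1] [120.8  28. ] 3.9
chip0 0.78 [310.5, 190.7, 328.6, 211.9] n 237 ztop 0.066 med [0.621 0.059 0.065] rect [620.   61.1] [42.1 46.8] 0.3
chip0 0.51 [283.9, 180.8, 295.4, 197.9] n 117 ztop 0.066 med [0.535 0.064 0.064] rect [531.9  63.6] [24.1 46. ] 20.8
chip0 0.49 [289.0, 212.6, 315.6, 231.6] n 296 ztop 0.0657 med [ 0.642 -0.022  0.065] rect [639.7 -20.2] [46.7 44.6] 39.3
t 13.82 pos [ 0.5848 -0.087   0.1553] rot [-3.141 -0.    -3.105] q7 1.16 grip 0.023
units [0.11 0.09 2.09] [-0.   -0.   -0.02]
```

>>> {"api": "play_rows", "payload": {"plan": [[[0.11,0,0.6],[0,0,0],1],[[0,0,0.6],[0,0,0],1],[[0,0,0.5],[0,0,0],1],[[0,0,0.3],[0,0,0],1],[[0,0,0.1],[0,0,0],1],[[0,0,0],[0,0,0],1],[[0,0,0],[0,0,0],1]]}}

```text
clock: 14.7
position: [0.5824, -0.0861, 0.1033]
tool_rot: [-3.142, 0.001, -3.102]
force: [-0.4, -0.7, -3.4]
grip_width: 0.0225
finger_force: 69.2
```

>>> {"api": "play_rows", "payload": {"plan": [[[0,0,0.1],[0,0,0],1],[[0,0.3,0],[0,0,0],1],[[0,0.5,0],[0,0,0],1],[[0,0.5,0],[0,0,0],1],[[0,0.5,0],[0,0,0],1],[[0,0.5,0],[0,0,0],1],[[0,0.5,0],[0,0,0],1],[[0,0.5,0],[0,0,0],1],[[0,0.5,0],[0,0,0],1],[[0,0.5,0],[0,0,0],1],[[0,0.5,0],[0,0,0],1],[[0,0.5,0],[0,0,0],1]]}}

```text
clock: 16.2
position: [0.5768, 0.0471, 0.1004]
tool_rot: [3.142, -0.0, -3.101]
force: [0.0, -0.8, -2.7]
grip_width: 0.023
finger_force: 69.3
```

```bash
python3 - <<'E'
from h import *
f=grab_frame("scene");find(["scraper","chip0"],"scene",f);cv2.imwrite("pics/s3.png",cv2.resize(f["pixels"][100:280,180:410,::-1],(690,540)))
togo([.573,.15,.101],3.182)
E
```

```text
scraper 0.69 [271.9, 168.2, 330.0, 217.4] n 1539 ztop 0.1225 med [0.593 0.042 0.123] rect [576.1  44. ] [119.6  33.3] 5.6
scraper 0.15 [323.4, 183.9, 333.6, 194.8] n 83 ztop 0.0668 med [0.611 0.107 0.065] rect [619.6  96.1] [19.9 78.9] 34.8
chip0 0.64 [321.9, 184.9, 331.7, 194.7] n 54 ztop 0.066 med [0.61  0.109 0.064] rect [610.9 109.3] [19.4 33.1] 37.3
chip0 0.46 [324.9, 193.0, 344.3, 211.6] n 185 ztop 0.0665 med [0.649 0.088 0.065] rect [646.5  89.9] [42.4 46.4] 37.3
t 16.35 pos [0.5768 0.0472 0.1004] rot [ 3.141  0.    -3.1  ] q7 0.87 grip 0.0226
units [-0.02  4.11 -0.02] [0.   0.   0.01]
```

View pics/s3.png

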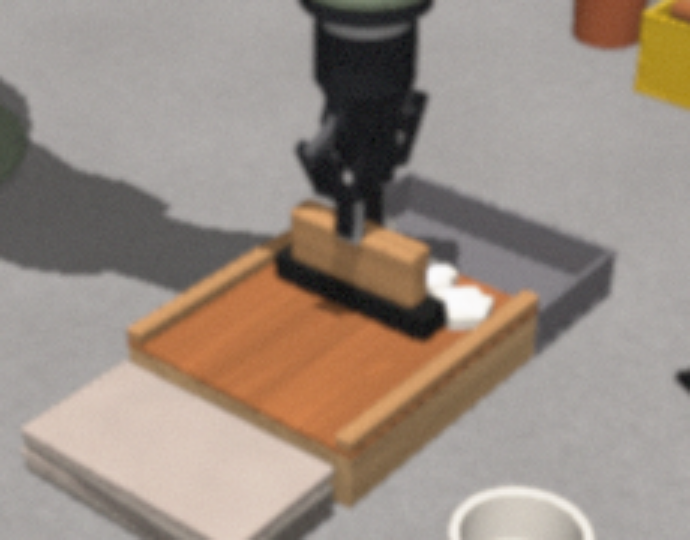

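The chips ride ahead of the foot, with one near its +x end (465,305). I shift slightly to +x and push on over the edge.

>>> {"api": "play_rows", "payload": {"plan": [[[-0.15,0.3,0],[0,0,0],1],[[-0.15,0.5,0],[0,0,0],1],[[0,0.5,0],[0,0,0],1],[[0,0.5,0],[0,0,0],1],[[0,0.5,0],[0,0,0],1],[[0,0.5,0],[0,0,0],1],[[0,0.5,0],[0,0,0],1],[[0,0.5,0],[0,0,0],1],[[0,0.5,0],[0,0,0],1],[[0,0.2,0],[0,0,0],1],[[0,0,-1],[0,0,0],1],[[0,0,-1],[0,0,0],1],[[0,-1,-0.5],[0,0,0],1],[[0,-1,0],[0,0,0],1],[[0,-1,0],[0,0,0],1],[[0,-1,0],[0,0,0],1],[[0,-1,0],[0,0,0],1]]}}

```text
clock: 18.48
position: [0.5848, 0.033, 0.1629]
tool_rot: [-3.141, -0.0, -3.102]
force: [-0.8, -0.4, -3.7]
grip_width: 0.0228
finger_force: 69.5
```

```bash
python3 - <<'E'
from h import *
f=grab_frame("scene");find(["chip0"],"scene",f);cv2.imwrite("pics/s4.png",cv2.resize(f["pixels"][100:280,180:410,::-1],(690,540)))
f=grab_frame("top");find(["chip0"],"top",f)
togo([.573,.15,.101],3.182)
E
```

```text
chip0 0.66 [333.1, 185.6, 345.1, 194.5] n 52 ztop 0.0216 med [0.59  0.189 0.02 ] rect [590.2 190. ] [34.1 24.3] 6.2
chip0 0.61 [322.3, 176.4, 333.6, 189.6] n 44 ztop 0.0211 med [0.54  0.215 0.019] rect [538.2 215.9] [18.7 41.3] 68.3
chip0 0.41 [356.4, 195.4, 365.7, 199.0] n 21 ztop 0.0224 med [0.648 0.204 0.02 ] rect [650.7 204.2] [15.8 20.1] 51.4
chip0 0.81 [190.5, 165.7, 214.2, 181.8] n 277 ztop 0.0214 med [0.652 0.193 0.019] rect [652.2 193.7] [44.8 48.5] 20.2
chip0 0.79 [190.8, 215.9, 207.0, 231.0] n 233 ztop 0.0222 med [0.529 0.202 0.019] rect [530.  200.9] [43.2 43.2] 6.2
chip0 0.74 [210.7, 220.0, 223.0, 237.3] n 267 ztop 0.0348 med [0.519 0.169 0.032] rect [516.8 167.2] [23.8 49.9] 84.8
chip0 0.72 [197.9, 191.6, 217.8, 210.0] n 234 ztop 0.0217 med [0.586 0.179 0.019] rect [587.3 179.9] [40.1 42.4] 53.1
t 18.68 pos [0.5848 0.0337 0.1629] rot [ 3.142 -0.    -3.103] q7 0.96 grip 0.0229
units [0.29 4.67 2.48] [ 0.   -0.   -0.01]
```

View pics/s4.png

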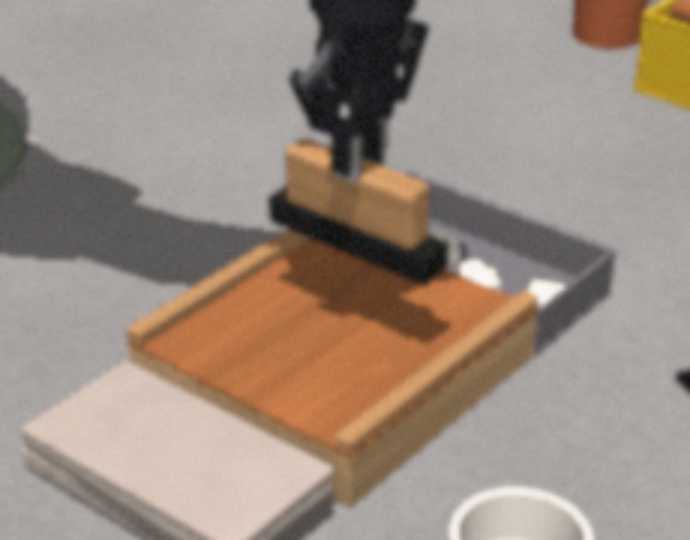

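All four chips lie in the tray and the board is bare. I carry the scraper back to its free spot and lower it.

>>> {"api": "play_rows", "payload": {"plan": [[[0.25,0.95,0],[0,0,0],1],[[0.25,0.95,0],[0,0,0],1],[[0.25,0.95,0],[0,0,0],1],[[0.25,0.95,0],[0,0,0],1],[[0.25,0.95,0],[0,0,0],1],[[0.25,0.95,0],[0,0,0],1],[[0.25,0.95,0],[0,0,0],1],[[0.25,0.95,0],[0,0,0],1],[[0.25,0.95,0],[0,0,0],1],[[0.25,0.95,0],[0,0,0],1],[[0.25,0.95,0],[0,0,0],1],[[0.25,0.95,0],[0,0,0],1],[[0.25,0.95,0],[0,0,0],1],[[0.25,0.95,0],[0,0,0],1],[[0.25,0.95,0],[0,0,0],1],[[0.25,0.95,0],[0,0,0],1],[[0,0,0],[0,0,0],1]]}}

```text
clock: 20.8
position: [0.4677, 0.4124, 0.163]
tool_rot: [3.14, -0.001, -3.098]
force: [-0.2, -0.1, -3.2]
grip_width: 0.0227
finger_force: 69.6
```

>>> {"api": "play_rows", "payload": {"plan": [[[0,0,0.8],[0,0,0],1],[[0,0,1],[0,0,0],1],[[0,0,1],[0,0,0],1],[[0,0,0.8],[0,0,0],1],[[0,0,0.5],[0,0,0],1],[[0,0,0.2],[0,0,0],1],[[0,0,0.1],[0,0,0],1],[[0,0,0],[0,0,0],1],[[0,0,0],[0,0,0],1]]}}

```text
clock: 21.92
position: [0.4698, 0.41, 0.0534]
tool_rot: [3.141, 0.001, -3.101]
force: [-0.1, 1.5, -2.6]
grip_width: 0.0232
finger_force: 69.6
```

Still in the air, so I lower in small steps.

>>> {"api": "play_rows", "payload": {"plan": [[[0,0,0.08],[0,0,0],1],[[0,0,0.06],[0,0,0],1],[[0,0,0],[0,0,0],1],[[0,0,0],[0,0,0],1]]}}

```text
clock: 22.42
position: [0.4697, 0.4098, 0.0494]
tool_rot: [3.142, -0.0, -3.101]
force: [0.2, 0.6, -3.1]
grip_width: 0.023
finger_force: 69.6
```

>>> {"api": "play_rows", "payload": {"plan": [[[0,0,0.05],[0,0,0],1],[[0,0,0.03],[0,0,0],1],[[0,0,0],[0,0,0],1]]}}

```text
clock: 22.8
position: [0.4698, 0.4106, 0.0485]
tool_rot: [3.14, 0.001, -3.101]
force: [-2.6, -2.2, 12.8]
grip_width: 0.0233
finger_force: 71.7
```

Contact is made. I release and retract.

>>> {"api": "play_rows", "payload": {"plan": [[[0,0,-0.04],[0,0,0],0.3],[[0,0,0],[0,0,0],-0.2],[[0,0,0],[0,0,0],-1],[[0,0,0],[0,0,0],-1],[[0,0,0],[0,0,0],-1],[[0,0,0],[0,0,0],-1],[[0,0,-0.5],[0,0,0],-1],[[0,0,-1],[0,0,0],-1],[[0,0,-1],[0,0,0],-1],[[0,0,-1],[0,0,0],-1],[[0,0,-1],[0,0,0],-1],[[0,0,-1],[0,0,0],-1],[[0,0,0],[0,0,0],-1],[[0,0,0],[0,0,0],-1]]}}

```text
clock: 24.55
position: [0.4696, 0.4095, 0.1858]
tool_rot: [-3.141, 0.0, -3.101]
force: [-0.0, -0.6, -0.3]
grip_width: 0.0855
finger_force: 0.0
```

```bash
python3 - <<'E'
from h import *
f=grab_frame("scene");find(["scraper","chip0","glaze_jar"],"scene",f);cv2.imwrite("pics/s5.png",cv2.resize(f["pixels"][60:280,180:460,::-1],(700,550)))
f=grab_frame("top");find(["scraper","chip0"],"top",f)
togo([.47,.41,.2],3.182)
E
```

```text
scraper 0.63 [326.9, 124.0, 373.6, 158.6] n 1062 ztop 0.0702 med [0.478 0.406 0.07 ] rect [471.9 411.5] [116.1  33.6] 3.8
chip0 0.59 [320.3, 175.1, 332.5, 189.4] n 110 ztop 0.0211 med [0.538 0.206 0.02 ] rect [536.7 204.7] [31.2 48.6] 41.5
chip0 0.52 [356.2, 190.3, 366.9, 202.3] n 68 ztop 0.0463 med [0.68  0.142 0.058] rect [677.5 156.8] [ 9.8 45.3] 6.1
chip0 0.4 [329.7, 184.8, 346.6, 194.8] n 82 ztop 0.0224 med [0.59  0.188 0.02 ] rect [591.1 187.1] [28. 41.] 79.2
glaze_jar 0.63 [83.9, 265.8, 143.4, 338.3] n 3210 ztop 0.1071 med [ 0.541 -0.437  0.106] rect [ 538.4 -435.2] [86.4 86. ] 14.0
scraper 0.52 [107.5, 221.0, 122.1, 231.8] n 113 ztop 0.0659 med [0.522 0.401 0.072] rect [491.7 297.4] [241.1   3.2] 73.2
scraper 0.28 [194.0, 167.4, 214.4, 184.3] n 285 ztop 0.0211 med [0.652 0.192 0.019] rect [653.5 193.1] [41.6 50.9] 7.2
chip0 0.65 [189.1, 213.7, 204.9, 230.7] n 221 ztop 0.0217 med [0.529 0.203 0.019] rect [530.9 202.9] [45.6 38.6] 0.2
chip0 0.64 [208.1, 220.1, 223.2, 237.7] n 259 ztop 0.0349 med [0.521 0.169 0.032] rect [517.5 167.7] [24.7 47.1] 90.0
chip0 0.6 [193.7, 167.9, 214.2, 182.5] n 237 ztop 0.0213 med [0.652 0.192 0.019] rect [651.9 193. ] [42.3 45.3] 26.1
chip0 0.54 [197.0, 192.9, 220.3, 211.9] n 239 ztop 0.0215 med [0.585 0.18  0.019] rect [585.9 180.5] [38.4 41.9] 60.0
t 24.9 pos [0.4695 0.4097 0.1856] rot [-3.141 -0.    -3.101] q7 0.34 grip 0.0852
units [-0.02  0.01 -0.58] [-0. -0. -0.]
```

View pics/s5.png

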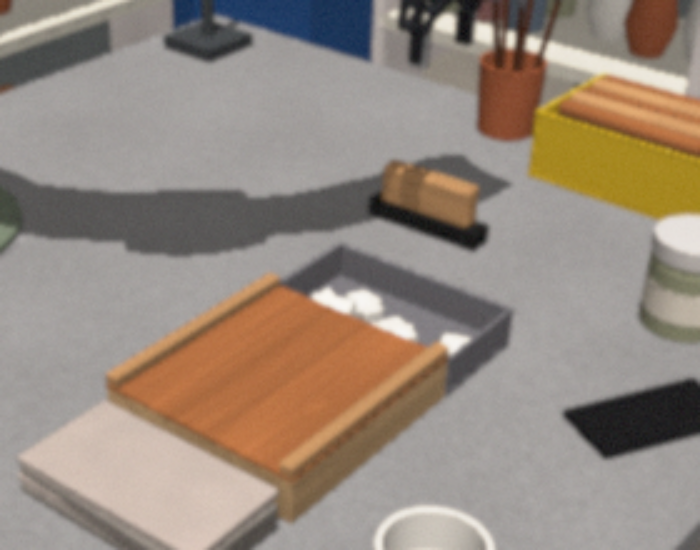

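The scraper stands upright on the table (430,205). All four chips are in the tray (330,300 to 455,345), and the jar has not moved.

```bash
python3 -c "
from workcell import bot
print(bot.job_done())"
```

```text
the job is handed in; nothing more can be done
None
```

I handed the job in at about 25 s: all four chips are in the tray, the scraper stands upright and released on the bare table, and the jar was not moved; the hand-in call returned no verdict.

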